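# Set the indexing ring to the round mark and lock it

### The arm

A 7-joint arm with a two-finger parallel gripper is mounted at the origin on the work surface. World frame = base frame: x ahead of the robot, y to its left, z up, the work surface at z = 0. Lengths are in m, angles in rad, forces in N, time in s.
With the tool pointing down it reaches from about 0.375 to 0.925 m from the base axis. Payload 3.1 kg.
Tool frame: the origin (TCP) lies between the finger pads; the fingertips stand 19 mm ahead of it and the grasp point (between the pads) is the TCP; z points along the fingers, y is the line along which they close (so a half turn about z gives the same grasp; the last joint's range is limited). The gripper opens to 85 mm and grips with 20 to 120 N. Pads are 22 mm wide; open, the fingers measure 114 mm over their backs; the gripper's body (76 mm by 85 mm) begins 54 mm behind the grasp point. The pads swing forward as they close: fully open they stand 13 mm farther back than shut.
Start: joints at [1.24, 0.383, 0.044, 1.598, -0.018, 1.161, -0.05], TCP at [0.15, -0.632, 0.225] pointing down, gripper open.
Joint ranges: [-2.61, 2.61], [-0.41, 2.15], [-1.48, 1.57], [0, 2.5], [-1.57, 4.71], [0.05, 1.97], [-2.85, 2.85]. Speed limits (rad/s): [2.79, 2.79, 3.14, 3.14, 3.14, 3.14, 3.14].

### API

Orientations are given as a unit quaternion [x, y, z, w].
In Python, from bench import move_ptp, movel, move_j, move_gripper, pause, inverse_kinematics, read_camera, camera_params, MotionError, sign_off, look_for, tip_of, read_time_s, read_qpos, read_joint_vel, read_effort, read_eef_pos, read_tcp_rot, read_ft_force, read_ft_torque, read_finger_gap, read_grasp_force gives the robot as it stands. Calls block until the motion is done:
- move_ptp(position, orientation): joint-space move of the TCP to a pose.
- movel(position, orientation=None, speed=0.15): straight line of the TCP; orientation=None keeps the orientation; speed is the mean speed in m/s.
- move_j(angles): joint-space move.
- move_gripper(opening, effort=None): finger opening in m; effort is the grip in N (None keeps the last); returns when the fingers have stopped.
- pause(seconds).
- inverse_kinematics(position, orientation): joint angles nearest the present ones, or None.
- read_camera(name): name is "scene" or "top"; returns the picture (420x560x3 uint8, red, green, blue); there is no depth.
- camera_params(name): a dict with "K" (3x3 intrinsics, pixels), "camera_from_world" (4x4, takes a point from world to camera coordinates). Camera axes: x right, y down, z forward; pixel columns grow to the right and rows downward; lengths in m; the calibration is good to about 2 mm. A picture is of the moment at which its call begins. camera_params takes no time and is no camera call.
A pose or a line that the arm cannot do raises MotionError and nothing moves.
- sign_off(): hands the job in; it is judged then, once.
Trained networks look in the newest picture that a camera, given by its name, has taken for a name from the list of things; names that differ only in an ending like _2 or _b are one class to them, and where a whole thing is asked for, a point or a joint stands for the part that bears it (a point fixed in the world has none). Each returns a list of dicts, best first, with "confidence" (0 to 1); they miss things now and then, are a little off and sometimes report something else, mostly with a low value. They report only what shows in the picture. A call takes as long as a camera call.
- look_for(camera, name): "at" ([column, row] in pixels, amid what is visible of it).
- tip_of(camera, name): "at" ([column, row] in pixels: a listed point, or the origin of a listed thing).
Readings, each from a call of its own:
- read_time_s(): time.
- read_qpos(): joint angles.
- read_joint_vel(): joint speeds.
- read_effort(): joint torques, N m.
- read_eef_pos(): TCP position.
- read_tcp_rot(): TCP orientation.
- read_ft_force(): force on the tool from outside, world axes, zero at the start.
- read_ft_torque(): the same for the moment, N m.
- read_finger_gap(): finger opening in m.
- read_grasp_force(): force on a finger pad.
Only numpy, scipy, OpenCV 4.12 (cv2) and the standard library are available. Lean on these libraries where they do the work, as an engineer would, in place of code of your own. Each camera call takes 0.05 s, during which the arm holds its last target. There are 200 camera calls.

### The job

Push the knob of the indexing fixture's lever around its arc until the ring's pointer points at the middle of the round mark on the scale (not the bar-shaped one). Then push the lock slide's tab in towards the ring until it is fully home, leaving the ring on the mark. Only push with the fingers: do not take the knob or the tab between them, and leave the other things on the bench where they are.

Things in the scene. Friction and masses are not known exactly. Their poses are not given: they have to be found in the camera images.
- base: Fixed indexing fixture: dark steel disc 280 mm across, top 18 mm above the bench. Origin on the ring's axis at bench level, z up. Its x axis points from there to the middle of the scale (far side from the robot); the lever is on its -x side; the lock slide is on its -y side, on a tongue 60 mm wide, 18 mm high, reaching 215 mm from the axis. Place and yaw (up to 0.3 rad) vary.
- ring (a joint): Angle (rad, -1 to 1) of the bright ring (150 mm across, top 42 mm up, tool holder in its middle 104 mm high in all, 64 mm across) about the base's z, anticlockwise from above. At 0 the pointer lies along base +x, the lever along -x; a positive turn takes the pointer to base +y, the knob to base -y. Drags with about 3 N at the knob, no spring, stays where it is left.
- pointer (a point): Tip of the bright flat pointer that juts 20 mm out of the ring, 12 mm wide, 95 mm from the axis, 43 mm above the bench. Its x axis points outward along the pointer, z up; it turns with the ring. Pointer, axis and knob are on one straight line.
- knob (a point): Middle of the upright black knob at the lever's end: 18 mm diameter, 26 to 72 mm above the bench (this point at 52 mm), 150 mm from the axis, opposite the pointer, just outside the disc. Lever bar: 14 mm wide, 26 to 34 mm up. Grasp point within 8 mm of the knob's axis and less than 30 mm above this point counts as taking it between the fingers.
- round_mark: Round metal disc, 24 mm diameter and 3 mm high, fixed on the scale, on the base's top face, 107 to 124 mm from the axis, 0.5 to 0.7 rad to one side or the other of the base's x axis. Origin at its centre, underside. The pointer must point at it.
- bar_mark: The other mark, of the same metal on the other side of the scale: a bar 30 x 9 mm, long side along base x, 3 mm high. Origin at its centre, underside. Not the one to set.
- lock (a joint): Travel in m of the lock slide along the base's +y, towards the ring's axis: 0 is fully out, 0.026 fully home against a stop. Starts between 0 and 0.004. Drags with about 4 N and stays where it is left.
- lock_tab (a point): Middle (48 mm up) of the lock slide's upright black tab: 28 mm wide (base x), 12 mm thick (base y), 22 to 64 mm up; 176 mm from the axis along base -y when out; moves straight to the axis. Rails 28 mm high flank the slide 15 mm off its centre line. Grasp point within 8 mm horizontally and less than 30 mm above this point counts as taking it between the fingers.
- gauge_block: Bystander, aluminium block 50 x 35 x 30 mm high, standing loose about 0.23 m from the axis on the lever's side. Origin under its centre.
- collet_nut: Bystander, loose steel nut 42 mm across, 22 mm high, about 0.25 m from the axis between the lever and the lock. Origin under its centre.
- tool_holder: Bystander, loose steel tool holder 62 mm across, 98 mm high, standing at the base's +y side about 0.22 m from the axis. Origin under its centre.
- water_bottle: Bystander, bottle 68 mm across, 230 mm high, to the robot's right. Origin under its centre.
- spanner: Bystander, spanner lying to the robot's right. Origin at its middle.
- grinder: Bystander, angle grinder about 200 mm long lying to the robot's left, up to 80 mm high. Origin under its middle.
- mouse: Bystander, computer mouse 90 x 50 x 22 mm, far right. Origin under its centre.

How it is judged:
On the way, in this order (a step that is already met when the one before it is completed fails the run):
1. The ring's pointer stands still at the middle of the round mark, with the lock still out (y of round_mark in the frame of pointer between -0.006 and 0.006 m and x of round_mark in the frame of pointer above 0 m and velocity of joint ring between -0.03 and 0.03 rad/s and value of joint lock below 0.01 m), for 0.2 s.
2. The lock slide is pushed home (value of joint lock above 0.022 m), for 0.2 s.
At the end, for the whole second after the job is handed in: The line of the pointer passes within 6 mm of the round mark's centre, the ring is at rest, and the lock slide is home to within 4 mm (travel over 22 mm) (y of round_mark in the frame of pointer between -0.006 and 0.006 m and x of round_mark in the frame of pointer above 0 m and velocity of joint ring between -0.03 and 0.03 rad/s and value of joint lock above 0.022 m); the robot touches nothing.
It fails at once if The lever's knob is taken between the fingers (horizontal distance between the grasp point and knob below 0.008 m and z of the grasp point in the frame of knob below 0.03 m).
It fails at once if The lock's tab is taken between the fingers (horizontal distance between the grasp point and lock_tab below 0.008 m and z of the grasp point in the frame of lock_tab below 0.03 m).
It fails at once if A bystander is moved more than 15 mm, tipped or lifted (distance of any of gauge_block, collet_nut, tool_holder, water_bottle, spanner, grinder, mouse from where it was at the start of the episode above 0.015 m or angle between any of gauge_block, collet_nut, tool_holder, water_bottle, grinder, mouse's own z axis and vertical above 0.3 rad).
It also fails if it takes over 45 s, if anything falls off the work surface, if the arm or the gripper's body presses on something with over 40 N, if the wrist force passes 120 N, or if a joint passes its speed limit or range.

## Working session

There is one attempt and no reset: what is moved stays moved. The work goes in short steps, each a Python script; the robot and the scene stay as the last script left them, time stands still between calls to the robot, and variables do not carry over. Pictures are saved under pics/ and viewed, at most 10 in all, crops included, and the job is handed in when it is done.

```bash
mkdir -p pics; cat > h.py <<'E'
import numpy as np, cv2
from bench import *
def ray(cam,px,z):
    p=camera_params(cam);K=np.array(p["K"]);T=np.array(p["camera_from_world"])
    R,t=T[:3,:3],T[:3,3];c=-R.T@t;d=R.T@np.linalg.inv(K)@np.array([px[0],px[1],1.])
    return (c+d*(z-c[2])/d[2])
def proj(cam,P):
    p=camera_params(cam);K=np.array(p["K"]);T=np.array(p["camera_from_world"])
    q=K@(T[:3,:3]@np.array(P)+T[:3,3]);return q[:2]/q[2]
E
python3 - <<'E'
from h import *
H=dict(base=0,pointer=.043,knob=.052,round_mark=.018,bar_mark=.018,lock_tab=.048,gauge_block=0,collet_nut=0,tool_holder=0,water_bottle=0,grinder=0)
for c in("scene","top"):
    im=read_camera(c);cv2.imwrite(f"pics/{c}0.png",im[:,:,::-1])
    for n,z in H.items():
        for r in tip_of(c,n)[:2]: print(c,n,np.round(r["at"],1),round(r["confidence"],2),ray(c,r["at"],z).round(4)[:2])
print(read_time_s(),read_tcp_rot(),read_finger_gap())
E
```

```text
scene base [320.5 224.6] 0.78 [0.5929 0.147 ]
scene base [257.5 221.7] 0.63 [ 0.5883 -0.0439]
scene pointer [326.9 247. ] 0.94 [0.6933 0.1619]
scene knob [305.2 175.1] 0.56 [0.4458 0.0978]
scene knob [258.4 223.7] 0.23 [ 0.6276 -0.0355]
scene round_mark [295.6 249.5] 0.6 [0.6904 0.0739]
scene bar_mark [344.2 242.7] 0.37 [0.6636 0.214 ]
scene lock_tab [256.2 223.9] 0.59 [ 0.626  -0.0423]
scene gauge_block [362.2 181.9] 0.61 [0.4276 0.2818]
scene collet_nut [244.1 197.6] 0.43 [ 0.5002 -0.0923]
scene tool_holder [391.  234.3] 0.59 [0.6204 0.3559]
scene water_bottle [126.3 226.7] 0.78 [ 0.6182 -0.4402]
top base [240.9 215.1] 0.93 [0.593  0.1383]
top knob [255.1 267.9] 0.81 [0.4491 0.0987]
top round_mark [261.1 181.3] 0.49 [0.6828 0.0791]
top round_mark [241.6 215.1] 0.32 [0.5915 0.1345]
top bar_mark [210.8 186.8] 0.45 [0.6719 0.2175]
top lock_tab [307.7 203.7] 0.81 [ 0.6142 -0.0449]
top gauge_block [192.  285.2] 0.52 [0.4052 0.276 ]
top collet_nut [328.2 244.4] 0.53 [ 0.5053 -0.0994]
top tool_holder [163.2 206.5] 0.97 [0.6235 0.3538]
top water_bottle [451.2 199. ] 0.79 [ 0.6199 -0.4422]
top grinder [100.9 228.1] 0.95 [0.5687 0.5273]
1.2 [ 9.93229212e-01  1.16171130e-01  3.39312160e-06 -2.22584102e-05] 0.08546773796057741
```

```bash
python3 - <<'E'
import cv2
a=cv2.imread("pics/top0.png")[140:320,140:380];cv2.imwrite("pics/topc.png",cv2.resize(a,None,fx=3.3,fy=3.3,interpolation=cv2.INTER_CUBIC))
E
```

```text
(no output)
```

View pics/topc.png

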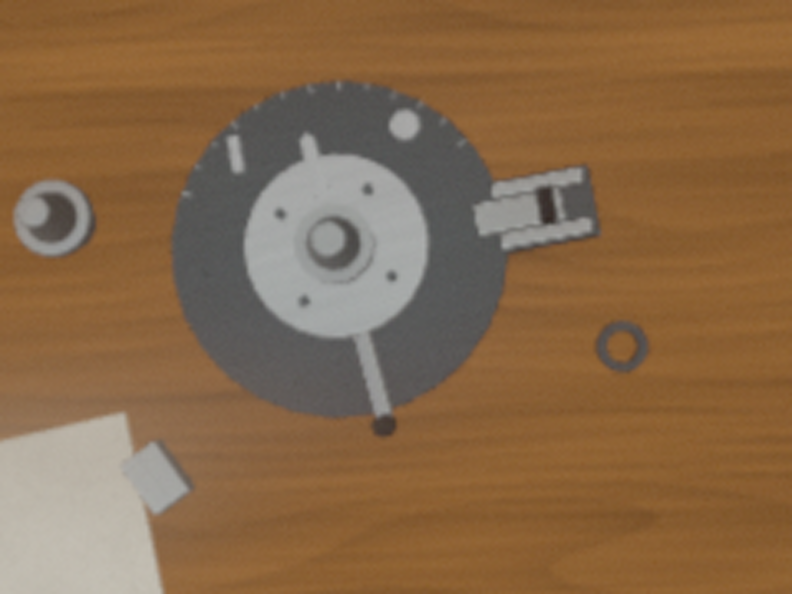

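View pics/scene0.png

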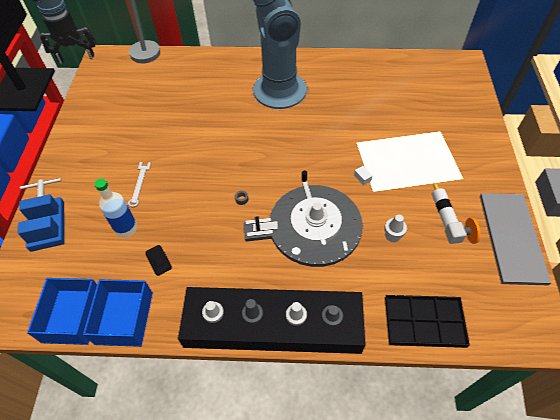

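The top view crop shows the disc centred near full-image px (243,215), the round mark near (262,178), the bar mark near (211,187), the knob near (256,268) and the lock tab near (306,202). The nut and gauge block are clear of the knob. Next I refine these with a circle fit and blob centroids.

```bash
cat >> h.py <<'E'
from scipy.optimize import least_squares
def circ(cam,im,z,R,c0,lo,hi,step=3):
    # radial edge search: strongest grey/sat step near radius R on plane z
    hsv=cv2.cvtColor(im,cv2.COLOR_RGB2HSV).astype(np.float32);ch=cv2.GaussianBlur(hsv[:,:,1] if R>.1 else hsv[:,:,2],(3,3),0)
    c=np.array(c0[:2])
    for w in (.015,.01,.006):
        pts=[]
        rs=np.arange(R-w,R+w,.0005)
        for a in np.radians(np.arange(lo,hi,step)):
            P=[proj(cam,[*(c+r*np.array([np.cos(a),np.sin(a)])),z]) for r in rs]
            m=np.array(P,np.float32);v=cv2.remap(ch,m[:,:1].copy(),m[:,1:].copy(),cv2.INTER_LINEAR)[:,0]
            g=np.abs(v[6:]-v[:-6]);k=g.argmax()+3
            pts.append(c+rs[k]*np.array([np.cos(a),np.sin(a)]))
        pts=np.array(pts)
        s=least_squares(lambda q:np.hypot(*(pts-q[:2]).T)-q[2],[*c,R],loss="soft_l1",f_scale=.001);c=s.x[:2]
    return s.x
def blob(cam,im,P,z,rad=.02,thr=None):
    u=proj(cam,[*P[:2],z]);g=cv2.cvtColor(im,cv2.COLOR_RGB2GRAY);w=12
    x,y=int(round(u[0])),int(round(u[1]));s=g[y-w:y+w+1,x-w:x+w+1].astype(float)
    base=np.median(s);m=s-base;m[m<35]=0
    n,l,st,ce=cv2.connectedComponentsWithStats((m>0).astype(np.uint8))
    k=min(range(1,n),key=lambda i:np.hypot(*(ce[i]-w)))
    m=m*(l==k);yy,xx=np.mgrid[-w:w+1,-w:w+1]
    return ray(cam,[x+(m*xx).sum()/m.sum(),y+(m*yy).sum()/m.sum()],z),int(st[k,4])
E
python3 - <<'E'
from h import *
for c in("top","scene"):
    im=read_camera(c)
    print(c,"disc",circ(c,im,.018,.14,(.593,.138),*((0,250) if c=="top" else (-70,80))).round(4),"ring",circ(c,im,.042,.075,(.593,.138),*((100,230) if c=="top" else (-80,40))).round(4))
    print("round",blob(c,im,(.688,.077),.021),"bar",blob(c,im,(.672,.215),.021))
    for n,z in(("knob",.072),("lock_tab",.064),("pointer",.043)):
        print(n,[(np.round(r["at"],1),round(r["confidence"],2)) for r in look_for(c,n)[:2]])
E
```

```text
Traceback (most recent call last):
  File "h.py", line 19, in circ
    P=[proj(cam,[*(c+r*np.array([np.cos(a),np.sin(a)])),z]) for r in rs]
       ~~~~^^^^^^^^^^^^^^^^^^^^^^^^^^^^^^^^^^^^^^^^^^^^^^^^
  File "h.py", line 8, in proj
    p=camera_params(cam);K=np.array(p["K"]);T=np.array(p["camera_from_world"])
ValueError: time passes only in moves, steps and waits
```

```bash
sed -i 's/^from bench import \*/from bench import *\nimport functools\ncamera_params=functools.lru_cache(camera_params)/' h.py
cat > a.py <<'E'
from h import *
for c in("top","scene"):
    im=read_camera(c)
    print(c,"disc",circ(c,im,.018,.14,(.593,.138),*((0,250) if c=="top" else (-70,80))).round(4),"ring",circ(c,im,.042,.075,(.593,.138),*((100,230) if c=="top" else (-80,40))).round(4))
    print("round",blob(c,im,(.688,.077),.021),"bar",blob(c,im,(.672,.215),.021))
    for n,z in(("knob",.072),("lock_tab",.064),("pointer",.043)):
        print(n,[(np.round(r["at"],1),round(r["confidence"],2)) for r in look_for(c,n)[:2]])
print(read_time_s())
E
python3 a.py
```

```text
top disc [0.593  0.1322 0.1385] ring [0.5927 0.1329 0.0739]
round (array([0.69324506, 0.07580755, 0.021     ]), 66) bar (array([0.67330582, 0.21667587, 0.021     ]), 42)
knob [(array([242.8, 214.7]), 0.92), (array([465.5, 193.7]), 0.59)]
lock_tab [(array([298.7, 202.5]), 0.77), (array([188.9, 286. ]), 0.3)]
pointer [(array([243.3, 210.6]), 0.88)]
scene disc [0.6043 0.1307 0.1356] ring [0.5949 0.1308 0.0748]
round (array([0.69501004, 0.07423891, 0.021     ]), 60) bar (array([0.67489027, 0.21494523, 0.021     ]), 41)
knob [(array([313.6, 218.2]), 0.82)]
lock_tab [(array([263.7, 224.8]), 0.76)]
pointer [(array([314.5, 221.7]), 0.78)]
1.65
```

```bash
cat >> h.py <<'E'
AX=np.array([.5935,.132]);YAW=.177;TH=-.516
def q(a): return [np.cos(a/2),np.sin(a/2),0,0]
def pose(th,d,z): # finger centre d behind the knob
    return [*(AX-.15*np.array([np.cos(th),np.sin(th)])-d*np.array([-np.sin(th),np.cos(th)])),z]
def ths(th,z=.058,d=.0235,v=.08): movel(pose(th,d,z),q(th),v)
def snap(name,k=5):
    im=read_camera("top");cv2.imwrite(f"pics/{name}.png",cv2.resize(im[160:280,180:330],None,fx=k,fy=k,interpolation=cv2.INTER_CUBIC)[:,:,::-1]);return im
def ptr():
    for c in("top","scene"):
        read_camera(c)
        for n,z,s in(("pointer",.043,0),("knob",.052,np.pi)):
            for r in tip_of(c,n)[:1]:
                v=ray(c,r["at"],z)[:2]-AX
                print(c,n,"conf",round(r["confidence"],2),"r",np.hypot(*v).round(4),"theta",((np.arctan2(v[1],v[0])+s+np.pi)%(2*np.pi)-np.pi).round(3))
E
python3 - <<'E'
from h import *
ptr()
move_gripper(0.0)
t0=.2255
try: movel(pose(t0,.055,.2),q(t0),.3)
except MotionError as e: print(e); move_ptp(pose(t0,.055,.2),q(t0))
movel(pose(t0,.055,.058),q(t0),.15)
print(read_time_s(),read_eef_pos(),read_ft_force(),read_finger_gap())
for d in np.arange(.045,.015,-.0025):
    ths(t0,d=d,v=.04); f=read_ft_force(); print(d.round(4),np.round(f,1))
    if np.hypot(f[0],f[1])>2: break
print(read_time_s())
E
```

```text
top pointer conf 0.85 r 0.105 theta 0.217
top knob conf 0.57 r 0.1441 theta 0.264
scene pointer conf 0.77 r 0.0941 theta 0.207
scene knob conf 0.84 r 0.1508 theta 0.229
6.45 [0.46050944 0.04498934 0.05876162] [-0.22642467 -0.2855915  -0.58021246] 0.00019878520793590885
0.045 [-0.2  0.2 -0.9]
0.0425 [-0.2 -0.6 -0.1]
0.04 [0.5 0.1 1. ]
0.0375 [ 0.   0.5 -0.6]
0.035 [0.4 0.1 0.4]
0.0325 [ 0.1  0.  -0.6]
0.03 [ 0.  -0.5  0.4]
0.0275 [ 0.  -0.1  0.5]
0.025 [ 0.1  0.2 -0. ]
0.0225 [-0.7 -1.4 -0.6]
0.02 [-0.5 -2.3 -0.4]
9.35
```

```bash
python3 - <<'E'
from h import *
for th in np.linspace(.16,TH+.05,8): ths(th,d=.0225,v=.12)
print(np.round(read_ft_force(),1),read_eef_pos(),pose(TH+.05,.0225,.058))
ths(TH+.05,d=.04,v=.12); movel(pose(TH+.05,.05,.18),q(TH+.05),.25)
snap("mid");ptr();print(read_time_s())
E
```

```text
[-1.3  0.4  0.3] [0.44950707 0.17938532 0.05798087] [np.float64(0.44938447663496506), np.float64(0.17929657413832484), 0.058]
top pointer conf 0.68 r 0.1005 theta -0.357
top knob conf 0.83 r 0.1525 theta -0.414
scene pointer conf 0.86 r 0.1023 theta -0.429
scene knob conf 0.83 r 0.1439 theta -0.492
12.75
```

View pics/mid.png

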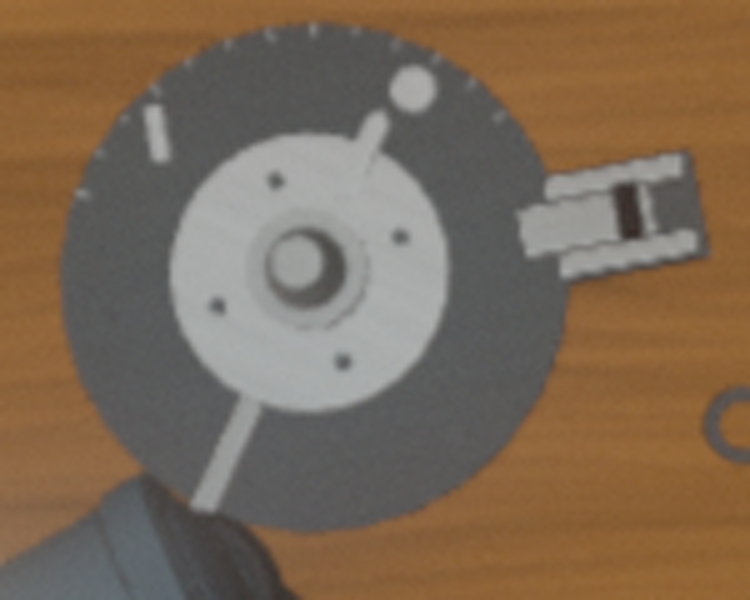

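```bash
cat > m.py <<'E'
from h import *
import sys
def th(P,z,s): 
    v=ray("top",(180+(P[0]+.5)/5-.5,160+(P[1]+.5)/5-.5),z)[:2]-AX;a=np.arctan2(v[1],v[0])
    return ((a+s+np.pi)%(2*np.pi)-np.pi).round(3),np.hypot(*v).round(4)
for a in sys.argv[1:]:
    x,y,z,s=map(float,a.split(","));print(a,th((x,y),z,s*np.pi))
E
python3 m.py 413,89,.021,0 376,117,.043,0 369,132,.043,0 206,503,.034,1 232,445,.034,1
```

```text
413,89,.021,0 (np.float64(-0.515), np.float64(0.1144))
376,117,.043,0 (np.float64(-0.43), np.float64(0.0895))
369,132,.043,0 (np.float64(-0.426), np.float64(0.0806))
206,503,.034,1 (np.float64(-0.45), np.float64(0.1356))
232,445,.034,1 (np.float64(-0.452), np.float64(0.102))
```

The pointer is about 0.08 rad short of the mark, and the effective contact offset is about 19 mm. I push the rest of the way and check.

```bash
python3 - <<'E'
from h import *
t=-.46
movel(pose(t,.05,.058),q(t),.2); ths(t,d=.03,v=.12)
for th in np.linspace(-.46,-.52,3): ths(th,d=.019,v=.06)
print(np.round(read_ft_force(),1),read_eef_pos(),pose(-.52,.019,.058))
ths(-.52,d=.045,v=.12); movel(pose(-.52,.05,.2),q(-.52),.25)
n=np.array([-np.sin(YAW),np.cos(YAW)])
movel([*(AX-.25*n),.2],q(YAW),.3)
snap("aft");ptr();print(read_time_s())
E
```

```text
[-0.  -2.   1.1] [0.45384707 0.18988785 0.05787332] [np.float64(0.45388640042932155), np.float64(0.19004345626268515), 0.058]
top pointer conf 0.94 r 0.099 theta -0.445
top knob conf 0.76 r 0.1514 theta -0.523
scene pointer conf 0.76 r 0.1008 theta -0.49
scene knob conf 0.74 r 0.1459 theta -0.544
17.3833
```

View pics/aft.png

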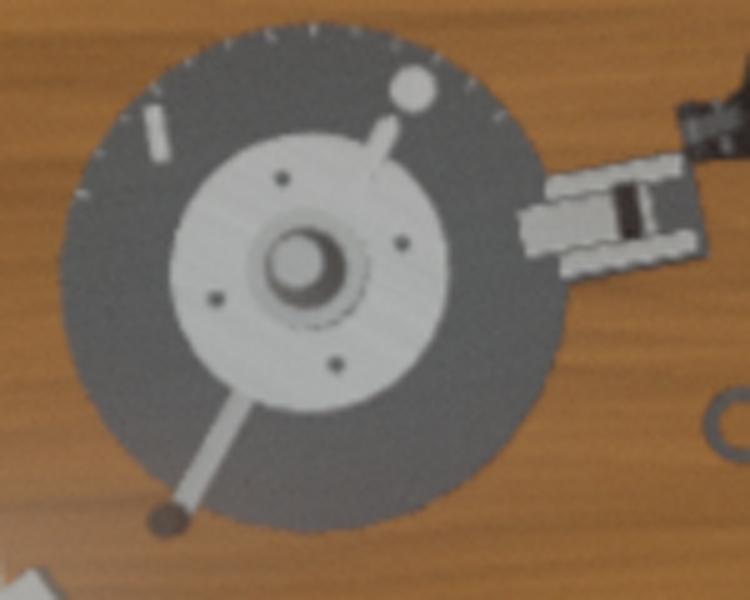

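```bash
python3 m.py 388,124,.043,0 380,138,.043,0 188,502,.034,1 218,450,.034,1 168,519,.072,1; python3 - <<'E'
from h import *
# line measures: bright pointer & lever centroids by sampling rings around axis
for c in("top","scene"):
    im=read_camera(c);g=cv2.cvtColor(im,cv2.COLOR_RGB2GRAY).astype(np.float32)
    A=circ(c,im,.042,.075,AX,*((100,230) if c=="top" else (-80,40)))[:2] 
    def band(r,z,s,lo,hi):
        a=np.arange(lo,hi,.004);m=np.array([proj(c,[*(A+r*s*np.array([np.cos(t),np.sin(t)])),z]) for t in a],np.float32)
        v=cv2.remap(g,m[:,:1].copy(),m[:,1:].copy(),cv2.INTER_LINEAR)[:,0];v=np.clip(v-np.median(v)-20,0,None);return (v*a).sum()/v.sum()
    print(c,A.round(4),"ptr",[round(band(r,.043,1,-.75,-.25),3) for r in(.082,.086,.09)],"lever",[round(band(r,.034,-1,-.8,-.25),3) for r in(.09,.1,.11,.12,.13)])
    b=blob(c,im,(.694,.075),.021)[0][:2]-A;print("mark",np.arctan2(b[1],b[0]),np.hypot(*b))
E
```

```text
388,124,.043,0 (np.float64(-0.514), np.float64(0.0888))
380,138,.043,0 (np.float64(-0.51), np.float64(0.0801))
188,502,.034,1 (np.float64(-0.515), np.float64(0.1394))
218,450,.034,1 (np.float64(-0.505), np.float64(0.1076))
168,519,.072,1 (np.float64(-0.516), np.float64(0.1484))
top [0.5927 0.1328] ptr [np.float64(-0.527), np.float64(-0.525), np.float64(-0.525)] lever [np.float64(-0.524), np.float64(-0.525), np.float64(-0.524), np.float64(-0.525), np.float64(-0.527)]
mark -0.5153071110680325 0.11559173536779861
scene [0.5956 0.1303] ptr [np.float64(-0.527), np.float64(-0.529), np.float64(-0.538)] lever [np.float64(-0.529), np.float64(-0.527), np.float64(-0.526), np.float64(-0.528), np.float64(-0.525)]
mark -0.5136395789622699 0.11413451317492448
```

Ring and mark now agree to within about 1.3 mm. Next is the lock slide.

```bash
python3 - <<'E'
from h import *
n=np.array([-np.sin(YAW),np.cos(YAW)])
g=lambda d,z,v:movel([*(AX-d*n),z],q(YAW),v)
g(.235,.2,.2);g(.235,.06,.2);g(.205,.06,.1)
d=.200
while d>.160:
    g(d,.06,.05);f=-(np.array(read_ft_force()[:2])@n)
    print(round(d,4),round(f,1),round(n@(AX-np.array(read_eef_pos()[:2])),4))
    if f>12: break
    d-=.0025 if d>.175 else .0015
g(.2,.06,.1);g(.235,.06,.1);g(.25,.2,.25)
snap("end");print(read_time_s())
E
```

```text
0.2 -0.5 0.2
0.1975 -0.0 0.1975
0.195 -0.1 0.1947
0.1925 -0.0 0.1921
0.19 -0.4 0.1896
0.1875 0.9 0.1871
0.185 -0.2 0.1846
0.1825 0.2 0.1821
0.18 -0.3 0.1796
0.1775 0.2 0.1771
0.175 0.0 0.1746
0.1735 -0.3 0.1733
0.172 -0.4 0.1717
0.1705 0.0 0.1703
0.169 0.4 0.1688
0.1675 0.1 0.1673
0.166 0.3 0.1658
0.1645 0.4 0.1643
0.163 -0.5 0.1628
0.1615 0.7 0.1613
25.8333
```

View pics/end.png

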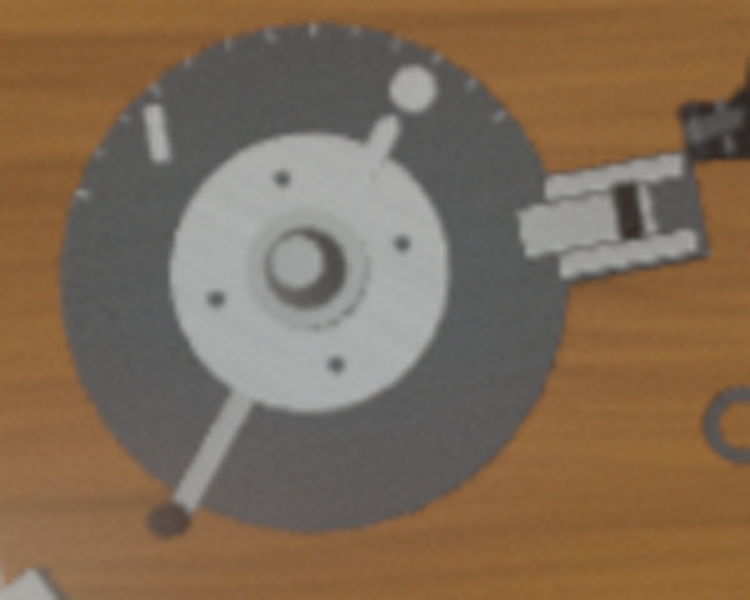

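```bash
python3 - <<'E'
from h import *
n=np.array([-np.sin(YAW),np.cos(YAW)])
cr=lambda P:((proj("top",P)-[180,160])*5).round(0)
print(read_eef_pos(),cr(read_eef_pos()),read_finger_gap(),read_tcp_rot())
for P in([*(AX-.174*n),.064],[*(AX-.15*n),.064],[*AX,.018],[*(AX-.215*n),.018]): print(np.round(P,4),cr(P))
for p in((628,210),):
  for z in(.022,.064): 
    P=ray("top",(180+p[0]/5,160+p[1]/5),z)[:2];print(z,P,(AX-P)@n,(P-AX)@np.array([n[1],-n[0]]))
E
python3 - <<'E'
import cv2
from h import *
im=read_camera("scene")[170:290,220:380];cv2.imwrite("pics/s2.png",cv2.resize(im,None,fx=5,fy=5,interpolation=cv2.INTER_CUBIC)[:,:,::-1])
E
```

```text
[ 0.63565781 -0.11322845  0.19744392] [798. 135.] 3.922976989896384e-05 [ 9.96035603e-01  8.89254189e-02 -2.21947546e-03 -6.48429544e-04]
[ 0.6241 -0.0393  0.064 ] [628. 197.]
[ 0.6199 -0.0157  0.064 ] [584. 206.]
[0.5935 0.132  0.018 ] [313. 272.]
[ 0.6314 -0.0796  0.018 ] [699. 191.]
0.022 [ 0.62160796 -0.04063227] 0.17488429784171838 -0.002727802463793244
0.064 [ 0.61719228 -0.03883794] 0.17234050281123198 -0.006758549204141138
```

View pics/s2.png

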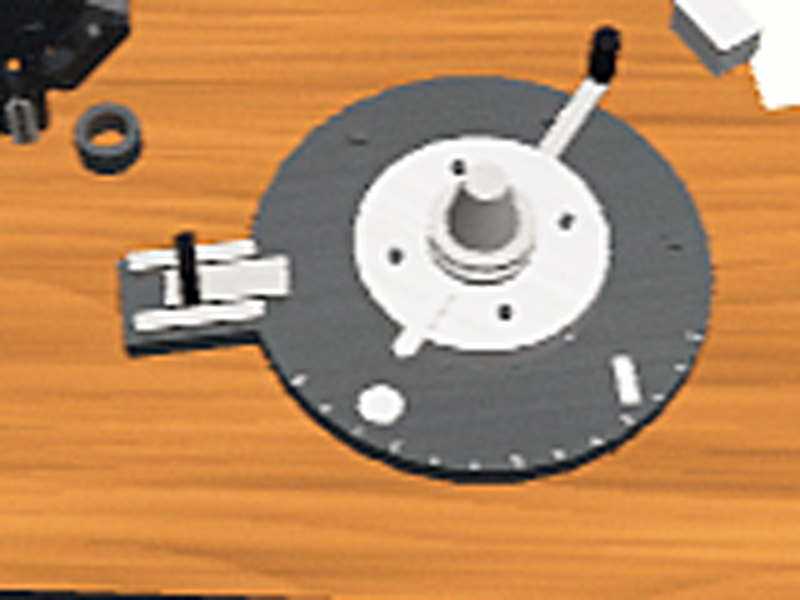

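The scene view shows the tab still fully out at crop (187,268), and the ring is still on the mark. The fingers went past without touching it, so I'll repeat the approach and look with the fingers down.

```bash
python3 - <<'E'
from h import *
n=np.array([-np.sin(YAW),np.cos(YAW)])
g=lambda d,z,v:movel([*(AX-d*n),z],q(YAW),v)
g(.225,.056,.25);print(read_eef_pos());g(.190,.056,.1)
print(read_eef_pos(),read_tcp_rot(),read_ft_force(),read_time_s())
im=read_camera("scene")[150:270,190:350];cv2.imwrite("pics/s3.png",cv2.resize(im,None,fx=5,fy=5,interpolation=cv2.INTER_CUBIC)[:,:,::-1])
E
```

```text
[ 0.63377612 -0.08957336  0.05632972]
[ 0.62751344 -0.05382383  0.05695687] [9.95986530e-01 8.94997808e-02 7.79559636e-04 1.19481995e-04] [-0.342818   -0.66091874  0.34058698] 27.1167
```

View pics/s3.png

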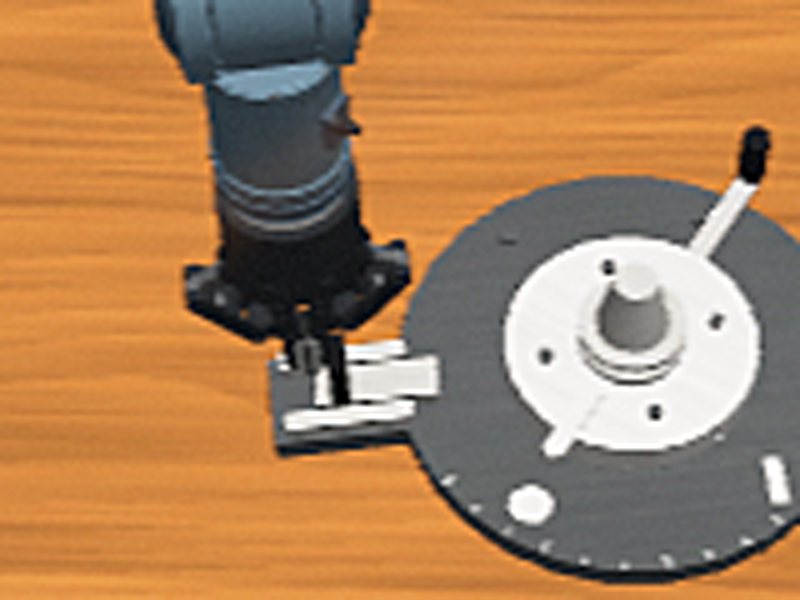

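The fingers (crop (310,355)) stand right behind the tab (340,370). I push now and look before retreating.

```bash
python3 - <<'E'
from h import *
n=np.array([-np.sin(YAW),np.cos(YAW)])
g=lambda d,z,v:movel([*(AX-d*n),z],q(YAW),v)
for d in(.185,.18,.175,.17,.167):
    g(d,.056,.05);print(d,np.round(read_ft_force(),1),np.round(read_eef_pos(),4))
print(read_time_s())
im=read_camera("scene")[150:270,190:350];cv2.imwrite("pics/s4.png",cv2.resize(im,None,fx=5,fy=5,interpolation=cv2.INTER_CUBIC)[:,:,::-1])
E
```

```text
0.185 [-0.1 -0.4 -0.2] [ 0.6259 -0.0507  0.0558]
0.18 [-0.5 -3.4 -0.3] [ 0.6253 -0.0467  0.0559]
0.175 [ 0.4 -2.6 -1.5] [ 0.6243 -0.0408  0.0559]
0.17 [ 0.7 -2.5 -1.3] [ 0.6234 -0.0351  0.0559]
0.167 [ 1.3 -2.3 -2.4] [ 0.6229 -0.0321  0.0559]
28.4167
```

View pics/s4.png

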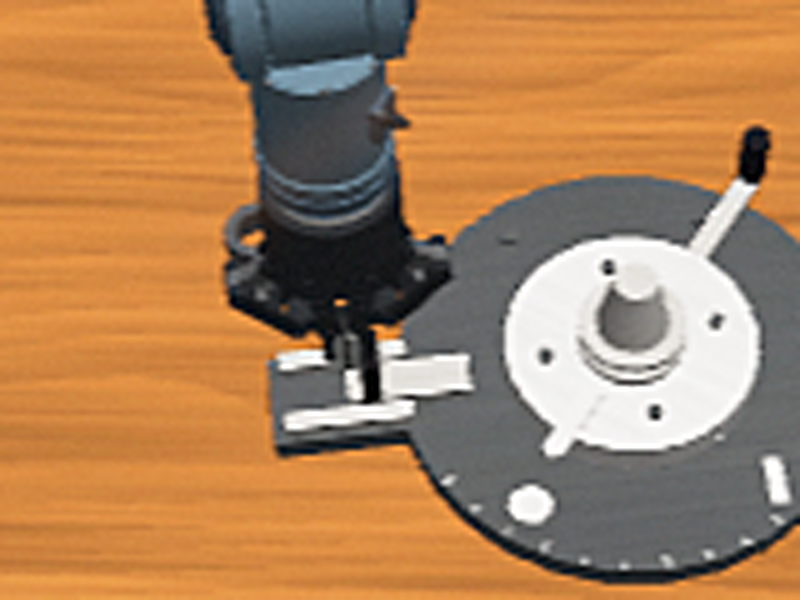

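The tab now follows the fingers: the slide's nose moved from crop (438,375) to (470,372), about 19 mm. I continue to the stop.

```bash
python3 - <<'E'
from h import *
n=np.array([-np.sin(YAW),np.cos(YAW)])
g=lambda d,z,v:movel([*(AX-d*n),z],q(YAW),v)
d=.1655
while d>.150:
    g(d,.056,.04);f=-(np.array(read_ft_force()[:2])@n);print(round(d,4),round(f,1),round(n@(AX-np.array(read_eef_pos()[:2])),4))
    if f>9: break
    d-=.0015
print(read_time_s())
g(.2,.056,.1);g(.235,.06,.15);g(.25,.2,.25)
snap("fin");print(read_time_s())
E
```

```text
0.1655 4.3 0.1654
0.164 3.9 0.1639
0.1625 3.3 0.1622
0.161 5.0 0.162
0.1595 6.6 0.1619
0.158 7.7 0.1619
0.1565 9.3 0.1618
30.2167
31.95
```

View pics/fin.png

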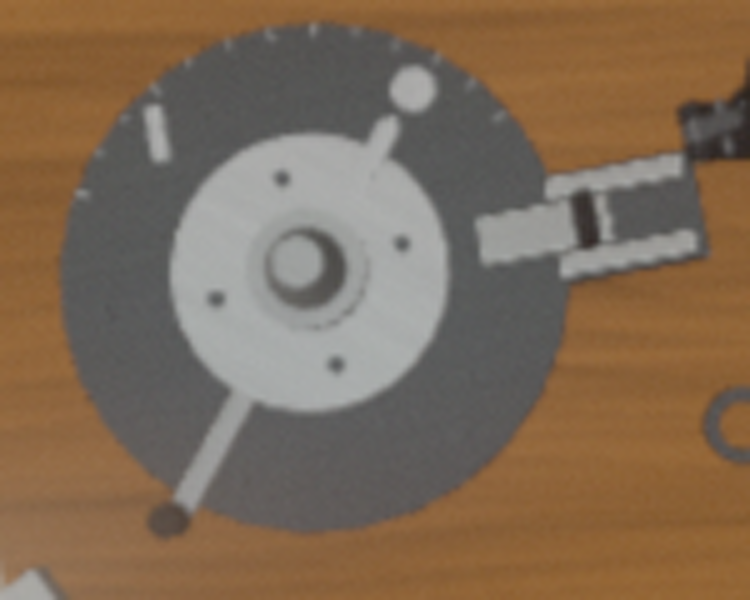

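The slide is against its stop: the fingers held at 0.162 m while the force rose, and the tab moved from crop (628,210) to (586,218). The pointer is still on the mark at (413,89).

```bash
python3 -c "
from bench import *
pause(0.3);print(sign_off())"
```

```text
the job is handed in; nothing more can be done
None
```

The ring's pointer stands about 1 mm off the round mark's centre by camera measurement, the lock slide was pushed against its stop, and the job was handed in at about 32 s; no verdict was returned.

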